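# Sort the delivered specimens at the microscopy bench

## Task

Sort the delivered specimens: lift the two tall tubes straight out of the white rack and stand one in each bay of the wire basket, stand the two squat jars in the steel tray, and lay the flat slide mailer down in the shallow black slide tray. Never tip a tube or jar over, set each specimen down on the floor of its place instead of dropping it, and leave the yellow sharps tub where it is.

Things in the scene. Friction and masses are not known exactly. Their poses are not given: they have to be found in the camera images.
- tube_a: sealed tall sample tube, one of two alike: white body 30 mm in diameter, blue screw cap 34 mm in diameter and 14 mm high, 115 mm high in all, flat foot, 35 to 70 g. Origin: centre of the underside; z is its axis, up. It starts upright on the floor of the rack well at x = -22, y = -44 mm in the rack frame, its top 119 mm above the bench, its cap clear of the rack
- tube_b: sealed tall sample tube, one of two alike: white body 30 mm in diameter, blue screw cap 34 mm in diameter and 14 mm high, 115 mm high in all, flat foot, 35 to 70 g. Origin: centre of the underside; z is its axis, up. It starts upright on the floor of the rack well at x = +22, y = +44 mm in the rack frame, its top 119 mm above the bench, its cap clear of the rack
- jar_a: sealed squat specimen jar, white body 42 mm in diameter, blue screw lid 46 mm in diameter and 16 mm high (from 52 to 68 mm above the foot), 68 mm high in all, 50 to 100 g. Origin: centre of the underside; z up. At the start it stands on the bench. The two jars are alike
- jar_b: sealed squat specimen jar, white body 42 mm in diameter, blue screw lid 46 mm in diameter and 16 mm high (from 52 to 68 mm above the foot), 68 mm high in all, 50 to 100 g. Origin: centre of the underside; z up. At the start it stands on the bench. The two jars are alike
- mailer: slide mailer: flat closed plastic box for microscope slides, white with a blue lid on top, 32 mm (x) by 84 mm (y) by 18 mm high, 20 to 42 g, lying flat on the bench at the start. Origin: centre of the underside; y along its length, z up
- rack: white plastic rack, fixed, 100 mm (x) by 152 mm (y), 70 mm high: floor 4 mm thick, two perforated tiers with 2 by 3 round wells of 33 mm at x = -22, +22 and y = -44, 0, +44 mm. The wells hold a tube snugly over 66 mm of its height; it comes out only straight up. Two diagonal corner wells hold the tubes, four are empty. Origin: centre of the underside; z up
- basket: steel wire tube basket, fixed, 66 mm (x) by 129 mm (y) outside, 75 mm high, open on top, with one wire partition as high as the rim across its middle that makes two square bays of 60 mm inside, centred at y = -31 and +31 mm. Floor 3 mm above the bench, walls 3 mm. Origin: centre of the underside; y along its length, z up
- jar_tray: stainless steel tray, fixed, the larger of the two trays, 106 mm (x) by 166 mm (y) outside, rim 27 mm high, walls and floor 3 mm thick, inside 100 by 160 mm, undivided. Origin: centre of the underside; y along its length, z up
- slide_tray: shallow black plastic slide tray, fixed, 106 mm (x) by 118 mm (y) outside, rim 15 mm high, walls and floor 3 mm thick, inside 100 by 112 mm, undivided, with a thumb tab on each of its two y ends. Origin: centre of the underside; z up
- sharps_tub: yellow round sharps tub, 100 mm in diameter over the lid, 101 mm high, about 0.45 kg, standing loose on the bench beside the work. Not part of the job. Origin: centre of the underside; z up

How it is judged:
By the outcome, as a careful person would: the job done as asked, in the order asked, and still so for the second after the job is handed in, with the robot touching nothing.
It also fails if it takes over 144 s, if anything falls off the work surface, if the arm or the gripper's body presses on something with over 40 N, if the wrist force passes 120 N, or if a joint passes its speed limit or range.

## Robot

A 7-joint arm with a two-finger parallel gripper is mounted at the origin on the work surface. World frame = base frame: x ahead of the robot, y to its left, z up, the work surface at z = 0. Lengths are in m, angles in rad, forces in N, time in s.
With the tool pointing down it reaches from about 0.425 to 0.925 m from the base axis. Payload 6.8 kg.
Tool frame: the origin (TCP) lies on the centre line of the jaws, within the pads' length; the fingertips stand bot.tip_reach ahead of it and the grasp point (between the pads) lies 3 mm ahead of it (bot.tip_reach is the distance from the TCP to the fingertips, in m); z points along the fingers, y is the line along which they close (so a half turn about z gives the same grasp; the last joint's range is limited). The gripper opens to 85 mm and grips with 20 to 120 N. Pads are 22 mm wide; open, the fingers measure 114 mm over their backs; the gripper's body (76 mm by 85 mm) begins 54 mm behind the grasp point. The pads swing forward as they close: fully open they stand 13 mm farther back than shut.
Start: joints at [1.154, 0.477, 0.022, 1.555, -0.011, 1.109, -0.083], TCP at [0.205, -0.643, 0.224] pointing down, gripper open.
Joint ranges: [-2.96, 2.96], [-0.34, 2.1], [-1.41, 1.46], [0.24, 2.44], [-1.37, 4.51], [0.17, 1.92], [-2.96, 2.96]. Speed limits (rad/s): [2.39, 2.39, 3.14, 3.14, 3.14, 3.14, 3.14].

## Interface

Orientations are given as a unit quaternion [w, x, y, z].
In Python, from station import bot gives the robot as it stands.
- The arm moves only by the tool jog_arm, never from a script. Its argument "deltas" is a list of rows, each a list of 7 numbers: the shift along the world's x, y, z in m, then the turn, a rotation vector about the world's x, y, z in rad, then the opening, from 0 (shut) to 1 (fully open). In form: [[x, y, z, rx, ry, rz, grip], ...]. A call has 1 to 10 rows; each row shifts and turns the commanded pose from where the row before left it; what a row does not reach is not made up. A row lasts 1/10 s, in which the tool goes at most 50 mm and 8.59 degrees, less where a joint would pass 70% of its speed; a pose out of reach is approached as far as the arm can. A call with a gripper value outside its range is refused whole. The fingers move at their own pace and stop on an object; "newtons" is the grip in N (left out, the last holds). Time passes only in rows, so rows that do not move let the fingers close. It gives the time, the measured TCP pose, the force, the opening and the grip force at its end, in the units of the state.
- bot.get_obs(): the state, without advancing time (a new reading comes with each control period).
- bot.read_camera(name): name is "scene" or "top" or "wrist"; returns a dict with "img" (480x640x3 uint8, red, green, blue), "K" (3x3 intrinsics, pixels), "eye" and "attitude" of the camera in the world. Camera axes: x right, y down, z forward; pixel columns grow to the right and rows downward; lengths in m; the calibration is good to about 2 mm. A picture is of the moment at which its call begins. There is no depth.
- bot.hand_in(): hands the job in; it is judged then, once.
The state is a dict: "t": time; "q": joint angles; "joint_vel": joint speeds; "joint_torque": joint torques, N m; "eef_pos": TCP position; "tool_rot": TCP orientation; "contact_force": force on the tool from outside, world axes, zero at the start; "torque": the same for the moment, N m; "gripper_width": opening from 0.0 (shut) to 1.0 (fully open); "grasp_force": force on a finger pad.
Only numpy, scipy, OpenCV 4.12 (cv2) and the standard library are available. Lean on these libraries where they do the work, as an engineer would, in place of code of your own. Each camera call takes 0.05 s, during which the arm holds its last target. There are 200 camera calls.

## Working session

There is one attempt and no reset: what is moved stays moved. The work goes in short steps, Python scripts to look and compute and a tool call to move; the robot and the scene stay as the last step left them, time stands still between calls to the robot, and variables do not carry over. Pictures are saved under pics/ and viewed, at most 14 in all, crops included, and the job is handed in when it is done.

Besides the shell and the picture viewer there is one more tool, called as name(argument=value, ...) on one line, values as JSON. jog_arm: Moves the arm, as the interface text tells. Its arguments: {"type":"object","properties":{"deltas":{"type":"array"},"newtons":{"type":"number"}},"required":["deltas"]}

```bash
mkdir -p pics; ls
python3 - <<'E'
from station import bot
import cv2
o=bot.get_obs()
for k,v in o.items(): print(k,v)
print(bot.tip_reach)
for n in("top","scene"):
    c=bot.read_camera(n); cv2.imwrite(f"pics/{n}0.png",c["img"][:,:,::-1]); print(n,c["K"],c["eye"],c["attitude"])
E
```

```text
pics
t 0.0
q [ 1.15388403  0.47782127  0.02233991  1.55648248 -0.01152332  1.10929261
 -0.08308459]
joint_vel [-0.00183097 -0.00043826  0.00063324  0.00026946 -0.00056952  0.0007159
 -0.00133757]
joint_torque [-1.21029858e-03 -5.96451902e+01  1.60721295e+00 -2.81200737e+01
  1.24255262e-02  9.34130891e-03  8.16309034e-05]
eef_pos [ 0.20495151 -0.6424794   0.22299843]
tool_rot [-9.15618827e-04  9.88100591e-01  1.53806184e-01 -2.03190824e-04]
contact_force [0.10088713 0.82506236 0.62208127]
torque [-0.01373922 -0.01385767 -0.00503119]
grasp_force 0.0
gripper_width 1.0040041572584126
0.022
top [[457.41707785   0.         326.54854498]
 [  0.         457.41707785 245.18712932]
 [  0.           0.           1.        ]] [0.40258208 0.00124515 0.96662467] [-0.0601626   0.70609047 -0.70209089  0.06989345]
scene [[523.17750311   0.         320.53571383]
 [  0.         523.17750311 237.17709984]
 [  0.           0.           1.        ]] [ 1.2169378  -0.73289115  0.70048956] [-0.4387472   0.82611051  0.31361303 -0.16336829]
```

View pics/top0.png

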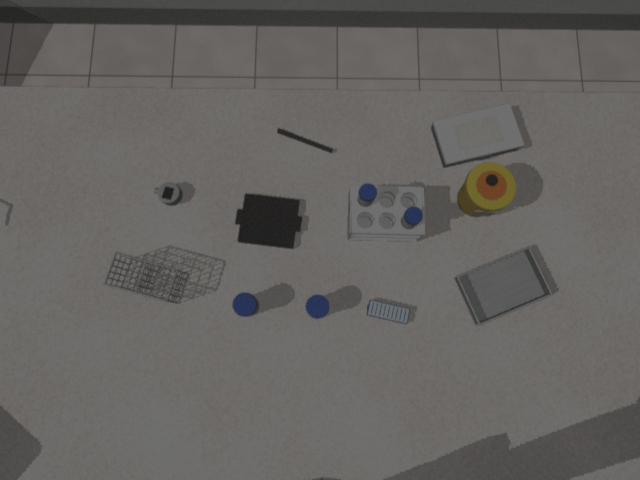

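View pics/scene0.png

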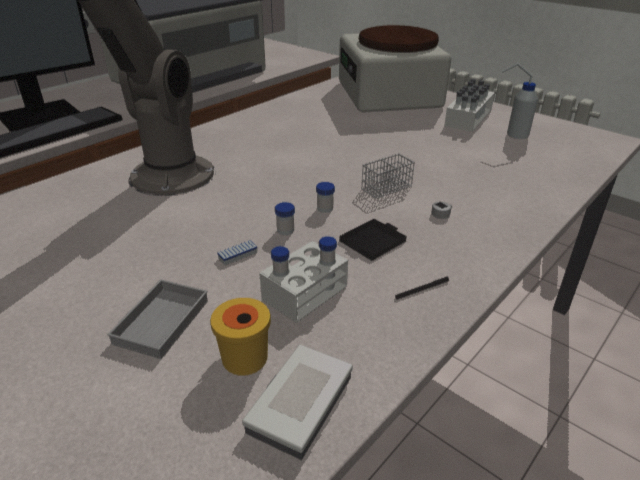

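The top view (up is +x, left is +y) shows the basket at about (150,277), with its shadow to the right. The slide tray is at (270,220), jar lids at (245,304) and (317,306), and the mailer at (388,311). The rack is at (387,212) with tubes at (368,192) and (413,215), the steel tray at (506,284) and the sharps tub at (490,187). The scene view agrees. I'll enlarge next.

Run:
```python
import cv2
im=cv2.convertScaleAbs(cv2.imread("pics/top0.png"),alpha=1.9)
def crop(n,x,y,w,h,s):
    c=cv2.resize(im[y:y+h,x:x+w],None,fx=s,fy=s,interpolation=cv2.INTER_CUBIC)
    for i in range(0,w,20): cv2.putText(c,str(x+i),(i*s,10),0,.35,(0,0,255),1); cv2.line(c,(i*s,12),(i*s,18),(0,0,255),1)
    for i in range(0,h,20): cv2.putText(c,str(y+i),(0,i*s+4),0,.35,(0,0,255),1); cv2.line(c,(24,i*s),(30,i*s),(0,0,255),1)
    cv2.imwrite(f"pics/{n}.png",c)
crop("L",100,180,240,150,3); 
crop("R",340,170,230,160,3)
crop("B",95,235,140,75,5)
```

```text
(no output)
```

View pics/L.png

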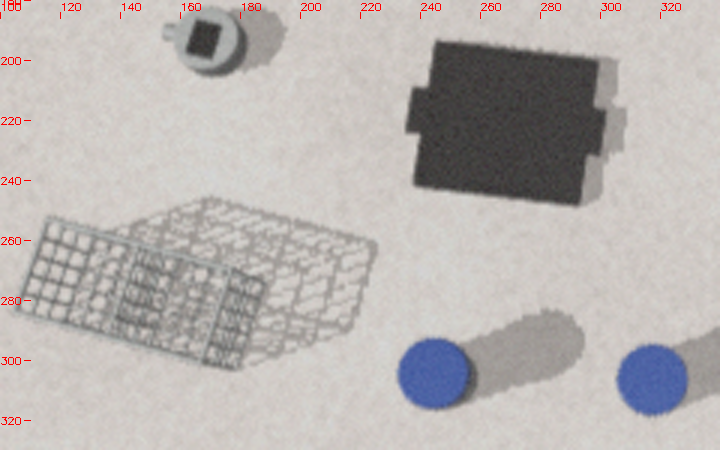

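View pics/R.png

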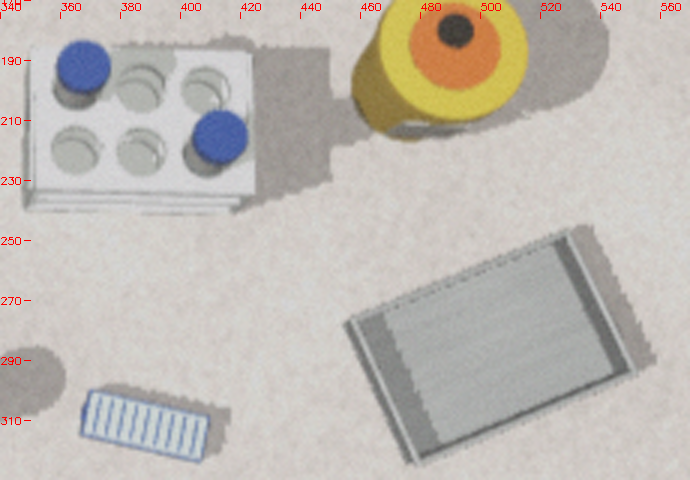

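View pics/B.png

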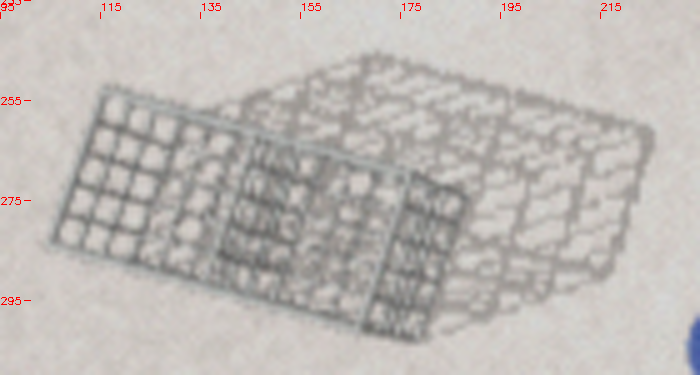

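Pixel readings, all from the crops. Basket rim corners: (115.6,253), (177,269.4), (167.4,301), (105.4,283.6). Slide tray: (245,194), (299.3,200), (293.3,248.7), (238,242). Lids: (244.7,304.3), (317.3,306.3). Caps: (367.7,192.3), (413.3,215.7). I also read the rack, mailer and steel tray corners, and they're in the code.

```bash
cat > h.py <<'E'
import numpy as np
from scipy.spatial.transform import Rotation as R
def proj(c,uv,z):
    w,x,y,zz=c["attitude"]; r=R.from_quat([x,y,zz,w])
    uv=np.atleast_2d(uv).astype(float)
    d=r.apply(np.c_[uv,np.ones(len(uv))]@np.linalg.inv(c["K"]).T)
    e=np.array(c["eye"]); return e+d*((z-e[2])/d[:,2])[:,None]
def box(c,uv,z):
    p=proj(c,uv,z)[:,:2]; s=np.roll(p,-1,0)-p
    return p.mean(0).round(4),np.linalg.norm(s,axis=1).round(3),np.degrees(np.arctan2(s[:,1],s[:,0])).round(1)
E
python3 - <<'E'
from h import *; from station import bot
c=bot.read_camera("top")
B=dict(basket=([(115.6,253),(177,269.4),(167.4,301),(105.4,283.6)],.075),
slide=([(245,194),(299.3,200),(293.3,248.7),(238,242)],.015),
rack=([(351,187.3),(424,187.3),(424.3,233.7),(351.3,233.7)],.07),
mailer=([(370,300.3),(409.7,309),(407.3,323.7),(367.3,315.3)],.018),
jtray=([(457,276.7),(529,247.3),(550.3,294.3),(479,323.7)],.027))
for k,(u,z) in B.items(): print(k,*box(c,u,z))
print("jars",proj(c,[(244.7,304.3),(317.3,306.3)],.068).round(4)); print("tubes",proj(c,[(367.7,192.3),(413.3,215.7)],.119).round(4))
print("tub",proj(c,[(491,186.5)],.101))
w=bot.read_camera("wrist"); print(w["eye"],w["K"][0]); o=bot.get_obs(); print(o["eef_pos"])
q=o["tool_rot"]; print(R.from_quat([q[1],q[2],q[3],q[0]]).as_matrix().round(3))
E
```

```text
basket [0.5039 0.3496] [0.126 0.063 0.126 0.062] [-104.5  166.7   74.9  -13.4]
slide [0.6317 0.1117] [0.118 0.107 0.118 0.106] [-96.  174.1  83.4  -5.9]
rack [ 0.6425 -0.1344] [0.15  0.097 0.147 0.097] [-89.5 178.4  90.4   0. ]
mailer [ 0.4403 -0.1397] [0.084 0.03  0.084 0.031] [-102.   169.    78.5  -11. ]
jtray [ 0.4961 -0.3786] [0.167 0.105 0.163 0.104] [ -67.9 -159.6  111.8   22.8]
jars [[0.4519 0.148  0.068 ]
 [0.4487 0.0067 0.068 ]]
tubes [[ 0.6649 -0.0891  0.119 ]
 [ 0.6191 -0.1759  0.119 ]]
tub [[ 0.68454966 -0.33595814  0.101     ]]
[ 0.27837173 -0.61830699  0.37393404] [364.18157877   0.         313.64582965]
[ 0.20503219 -0.6427361   0.22338616]
[[ 0.953  0.304 -0.   ]
 [ 0.304 -0.953  0.001]
 [-0.    -0.001 -1.   ]]
```

jog_arm(deltas=[[0.0276,0.0311,0,0,0,0.0676,1],[0.0276,0.0311,0,0,0,0.0676,1],[0.0276,0.0311,0,0,0,0.0676,1],[0.0276,0.0311,0,0,0,0.0676,1],[0.0276,0.0311,0,0,0,0.0676,1],[0.0276,0.0311,0,0,0,0.0676,1],[0.0276,0.0311,0,0,0,0.0676,1],[0.0276,0.0311,0,0,0,0.0676,1],[0.0276,0.0311,0,0,0,0.0676,1],[0.0276,0.0311,0,0,0,0.0676,1]], newtons=30)

```text
t: 1.2
eef_pos: [0.482, -0.3307, 0.2241]
tool_rot: [0.0, 0.881, 0.474, -0.0]
contact_force: [0.1, -0.0, 0.4]
gripper_width: 0.997
grasp_force: 0.0
```

jog_arm(deltas=[[0.0276,0.0311,0,0,0,0.0676,1],[0.0276,0.0311,0,0,0,0.0676,1],[0.0276,0.0311,0,0,0,0.0676,1],[0.0276,0.0311,0,0,0,0.0676,1],[0.0276,0.0311,0,0,0,0.0676,1],[0,0,0,0,0,0,1],[0,0,0,0,0,0,1]])

```text
t: 1.9
eef_pos: [0.6194, -0.1754, 0.2235]
tool_rot: [-0.0, 0.788, 0.615, -0.0]
contact_force: [-0.2, -1.0, 0.3]
gripper_width: 1.003
grasp_force: 0.0
```

Run:
```python
from h import *; from station import bot
import cv2
c=bot.read_camera("wrist"); cv2.imwrite("pics/w1.png",cv2.convertScaleAbs(c["img"][:,:,::-1],alpha=1.7))
r=R.from_quat(np.roll(c["attitude"],-1)); 
def uv(p): q=c["K"]@r.inv().apply(np.array(p)-c["eye"]); return (q[:2]/q[2]).round(1)
for p in [(.6191,-.1759,.119),(.6649,-.0891,.119)]: print(uv(p))
```

```text
[312.6 236.4]
[348.1  97.3]
```

View pics/w1.png

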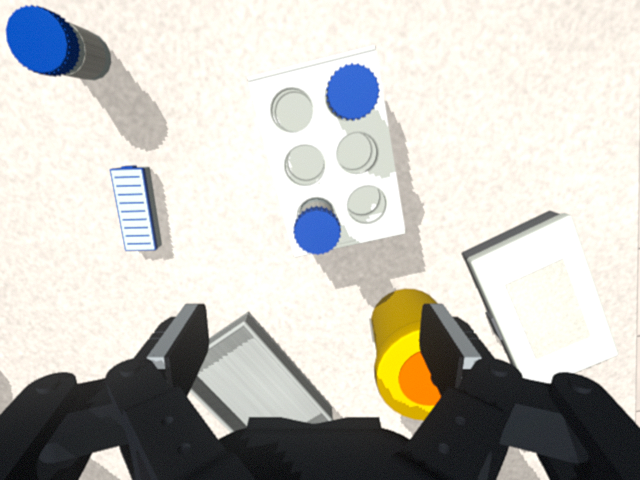

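The wrist view shows tube_a's cap at (317.5,231) and tube_b's at (353,92). Both sit about 5 px from prediction, or 3.5 mm, so I'll average the two cameras.

Run:
```python
from h import *; from station import bot
c=bot.read_camera("wrist"); print(proj(c,[(317.5,231),(353,92)],.119).round(4),c["eye"])
img=c["img"].astype(int); m=(img[:,:,2]>img[:,:,0]+40)
import cv2
n,l,s,ce=cv2.connectedComponentsWithStats(m.astype(np.uint8))
for i in range(1,n):
    if s[i,4]>300: print(s[i],ce[i])
print(bot.get_obs()["eef_pos"])
```

```text
[[ 0.6228 -0.1746  0.119 ]
 [ 0.6681 -0.0887  0.119 ]] [ 0.63820683 -0.10173351  0.37420596]
[   5    3   66   69 3377] [37.29523245 36.63399467]
[ 327   59   53   57 2270] [352.78590308  87.38370044]
[ 294  204   47   48 1692] [317.21690307 227.58096927]
[ 0.61836151 -0.17804262  0.22366332]
```

jog_arm(deltas=[[0.001,0,-0.02,0,0,0,1],[0.001,0,-0.03,0,0,0,1],[0,0,-0.02,0,0,0,1],[0,0,0,0,0,0,1],[0,0,0,0,0,0,1]])

```text
t: 2.5
eef_pos: [0.6207, -0.178, 0.1544]
tool_rot: [0.0, 0.79, 0.613, -0.0]
contact_force: [-0.1, 0.6, -0.2]
gripper_width: 0.999
grasp_force: 0.0
```

```bash
cat >> h.py <<'E'
def blue(c):
    import cv2
    i=c["img"].astype(int); m=(i[:,:,2]>i[:,:,0]+40).astype(np.uint8)
    n,l,s,ce=cv2.connectedComponentsWithStats(m)
    return [(s[k][:4],ce[k].round(1)) for k in range(1,n) if s[k,4]>300]
E
python3 - <<'E'
from h import *; from station import bot
import cv2
c=bot.read_camera("wrist"); cv2.imwrite("pics/w2.png",cv2.convertScaleAbs(c["img"][:,:,::-1],alpha=1.7))
for b in blue(c): print(b, proj(c,b[1],.119))
for _ in range(1): print(bot.get_obs()["eef_pos"])
E
```

```text
(array([326,  32,  74,  81], dtype=int32), array([362.7,  72.3])) [[ 0.66840889 -0.08584871  0.119     ]]
(array([ 60, 173,  60, 102], dtype=int32), array([ 97.8, 205.4])) [[ 0.52161146 -0.11401351  0.119     ]]
(array([284, 228,  63,  64], dtype=int32), array([314.4, 260.4])) [[ 0.62329167 -0.17151545  0.119     ]]
[ 0.62146474 -0.17771071  0.15526768]
```

View pics/w2.png

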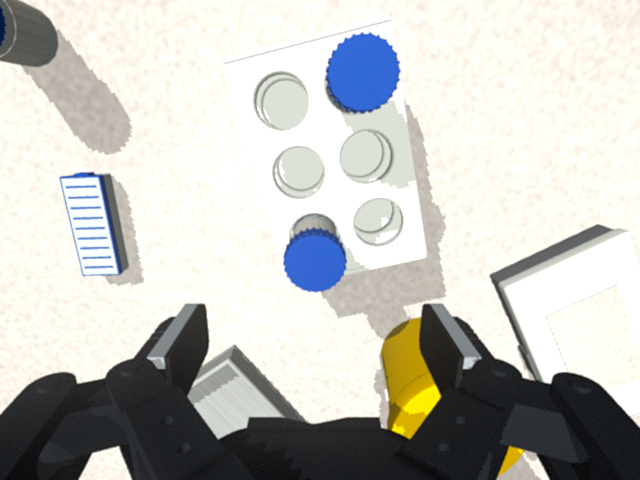

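The cap is centred between the pads (column 315 against 314). I'll shift +1.5 mm in y, descend and close.

jog_arm(deltas=[[0,0.0015,-0.015,0,0,0,1],[0,0,-0.015,0,0,0,1],[0,0,-0.012,0,0,0,1],[0,0,0,0,0,0,0.5],[0,0,0,0,0,0,0.3],[0,0,0,0,0,0,0.3],[0,0,0,0,0,0,0.3],[0,0,0,0,0,0,0.3],[0,0,0,0,0,0,0.3],[0,0,0,0,0,0,0.3]], newtons=30)

```text
t: 3.55
eef_pos: [0.6212, -0.1751, 0.1122]
tool_rot: [0.0, 0.789, 0.614, 0.0]
contact_force: [-0.3, -0.1, -0.4]
gripper_width: 0.3
grasp_force: 0.0
```

Run:
```python
from h import *; from station import bot
import cv2
c=bot.read_camera("wrist"); cv2.imwrite("pics/w3.png",cv2.convertScaleAbs(c["img"][:,:,::-1],alpha=1.7))
o=bot.get_obs();print(o["gripper_width"],o["grasp_force"],o["contact_force"])
```

```text
0.29894649048389815 0.0 [ 0.32952798  0.16635726 -0.63329914]
```

View pics/w3.png

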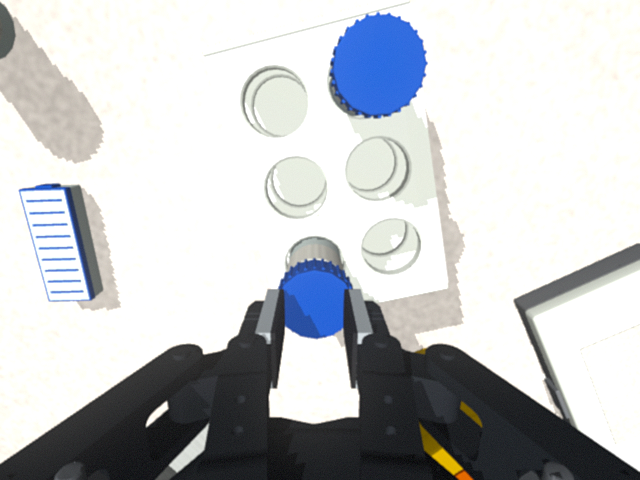

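The wrist view shows the pads just either side of the cap, with the cap centre near (316,302), so the opening scale isn't linear. I'll check fore-and-aft alignment by computation.

Run:
```python
from h import *; from station import bot
c=bot.read_camera("wrist")
r=R.from_quat(np.roll(c["attitude"],-1)); e=np.array(bot.get_obs()["eef_pos"])
print(e,c["eye"],r.as_matrix().round(3))
def uv(p): q=c["K"]@r.inv().apply(np.array(p)-c["eye"]); return (q[:2]/q[2]).round(1)
print("tcp",uv(e),uv([e[0],e[1],.119]))
for b in blue(c): print(b, proj(c,b[1],.119))
print(proj(c,[316,302],.119))
```

```text
[ 0.62118815 -0.17511174  0.11209862] [ 0.64048599 -0.09977864  0.26283333] [[ 0.97  -0.234 -0.072]
 [-0.245 -0.925 -0.29 ]
 [ 0.002  0.299 -0.954]]
tcp [312.6 302. ] [312.5 309.2]
(array([330,  12,  98, 106], dtype=int32), array([378.6,  64.6])) [[ 0.66841702 -0.08564758  0.119     ]]
(array([ 19, 184,  73, 116], dtype=int32), array([ 63.4, 221.4])) [[ 0.53259997 -0.11145317  0.119     ]]
(array([279, 259,  73,  79], dtype=int32), array([314.3, 298.7])) [[ 0.62319332 -0.17032033  0.119     ]]
[[ 0.62352459 -0.17205137  0.119     ]]
```

jog_arm(deltas=[[0,0,0,0,0,0,0.2],[0,0,0,0,0,0,0.1],[0,0,0,0,0,0,0],[0,0,0,0,0,0,0],[0,0,0,0,0,0,0],[0,0,0,0,0,0,0]], newtons=30)

```text
t: 4.25
eef_pos: [0.6208, -0.175, 0.1123]
tool_rot: [-0.0, 0.789, 0.614, -0.0]
contact_force: [-2.7, 0.7, 5.7]
gripper_width: 0.0
grasp_force: 2.7
```

Run:
```python
from h import *; from station import bot
import cv2
c=bot.read_camera("wrist"); a=c["img"][180:480,120:520,::-1]
s=bot.read_camera("scene"); d=cv2.resize(s["img"][190:340,220:420,::-1],(400,300))
cv2.imwrite("pics/w4.png",cv2.convertScaleAbs(np.hstack([a,d]),alpha=1.7))
o=bot.get_obs();print(o["gripper_width"],o["grasp_force"],o["contact_force"])
```

```text
-0.002334595738359144 2.686753284870065 [-3.31935268  0.31005754  4.84660504]
```

View pics/w4.png

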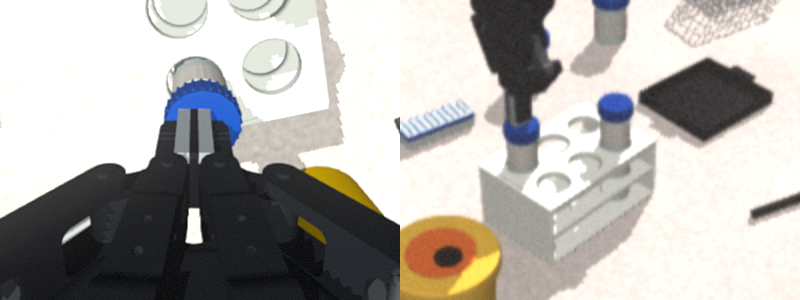

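The pads closed over the top of the cap: at TCP z 0.112 the shut tips rest on its top at z 0.119, with about 5 N. So the real tips are some 7 mm behind the reported TCP, against a stated 22 mm ahead. I'll lift, reopen and go lower while watching the force.

jog_arm(deltas=[[0,0,0.02,0,0,0,0],[0,0,0.02,0,0,0,0.5],[0,0,0,0,0,0,1],[0,0,0,0,0,0,1],[0,0,0,0,0,0,1],[0,0,0,0,0,0,1],[0,0,0,0,0,0,1]])

```text
t: 5.05
eef_pos: [0.6207, -0.175, 0.1512]
tool_rot: [-0.001, 0.789, 0.614, -0.0]
contact_force: [0.3, -0.2, -0.1]
gripper_width: 0.992
grasp_force: 0.0
```

Run:
```python
from h import *; from station import bot
import cv2
c=bot.read_camera("wrist"); a=c["img"][150:450,120:520,::-1]
for b in blue(c): print(b)
s=bot.read_camera("scene"); d=cv2.resize(s["img"][170:320,220:420,::-1],(400,300))
cv2.imwrite("pics/w5.png",cv2.convertScaleAbs(np.hstack([a,d]),alpha=1.7))
o=bot.get_obs();print(o["gripper_width"],o["grasp_force"],o["contact_force"],o["eef_pos"])
def uv(c,p):
    r=R.from_quat(np.roll(c["attitude"],-1)); q=c["K"]@r.inv().apply(np.array(p)-c["eye"]); return (q[:2]/q[2]).round(1)
e=o["eef_pos"]
for dz in (.05,.03,.007,-.022): print(dz,uv(s,e+[0,0,dz]),uv(c,e+[0,0,dz]))
```

```text
(array([328,  38,  76,  81], dtype=int32), array([365.5,  78.1]))
(array([ 59, 177,  60, 102], dtype=int32), array([ 97.9, 210.9]))
(array([287, 234,  64,  65], dtype=int32), array([318.1, 266.8]))
1.0015820174170802 0.0 [-0.27241368 -0.02493061 -0.59516124] [ 0.62095153 -0.17501274  0.15153145]
0.05 [276.3 213.1] [312.9 373.7]
0.03 [276.8 222.3] [313.  339.2]
0.007 [277.3 232.7] [313.1 309.7]
-0.022 [277.9 245.4] [313.1 282.4]
```

View pics/w5.png

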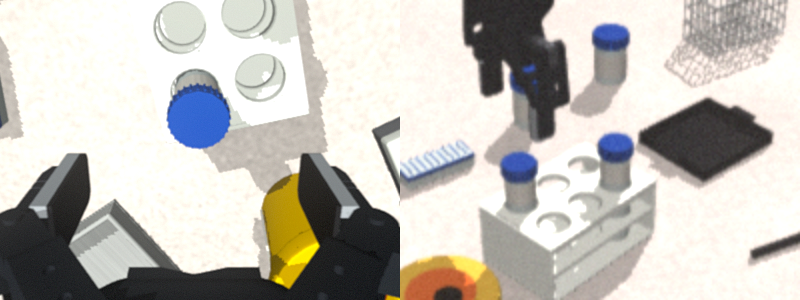

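In the scene crop the open tips sit about 18 mm above the reported TCP, which confirms the offset, so I'll aim 28 mm lower than first planned. The wrist camera agrees with the pads that the cap is at about (0.623,-0.171). Correct and descend.

jog_arm(deltas=[[0.001,0.002,0,0,0,0,1],[0.001,0.002,-0.012,0,0,0,1],[0,0,-0.015,0,0,0,1],[0,0,-0.015,0,0,0,1],[0,0,-0.015,0,0,0,1],[0,0,-0.01,0,0,0,1],[0,0,-0.005,0,0,0,1],[0,0,0,0,0,0,0.7],[0,0,0,0,0,0,0.5]])

```text
t: 6.05
eef_pos: [0.6236, -0.1711, 0.0804]
tool_rot: [0.0, 0.789, 0.614, 0.0]
contact_force: [0.7, 0.2, 0.7]
gripper_width: 0.687
grasp_force: 0.0
```

jog_arm(deltas=[[0,0,0,0,0,0,0.4],[0,0,0,0,0,0,0.3],[0,0,0,0,0,0,0.2],[0,0,0,0,0,0,0.1],[0,0,0,0,0,0,0],[0,0,0,0,0,0,0],[0,0,0,0,0,0,0]], newtons=30)

```text
t: 6.75
eef_pos: [0.6237, -0.1712, 0.0808]
tool_rot: [0.001, 0.789, 0.614, 0.0]
contact_force: [-1.1, 0.5, 6.2]
gripper_width: 0.382
grasp_force: 29.9
```

jog_arm(deltas=[[0,0,0.005,0,0,0,0],[0,0,0.008,0,0,0,0],[0,0,0.012,0,0,0,0],[0,0,0.015,0,0,0,0],[0,0,0.015,0,0,0,0],[0,0,0.015,0,0,0,0],[0,0,0.015,0,0,0,0],[0,0,0.015,0,0,0,0],[0,0,0.015,0,0,0,0],[0,0,0,0,0,0,0]])

```text
t: 7.75
eef_pos: [0.6247, -0.1713, 0.1979]
tool_rot: [0.002, 0.789, 0.614, 0.001]
contact_force: [0.1, -1.5, 0.1]
gripper_width: 0.387
grasp_force: 29.8
```

jog_arm(deltas=[[-0.003,0.015,0,0,0,0,0],[-0.005,0.025,0,0,0,0,0],[-0.006,0.03,0,0,0,0,0],[-0.006,0.032,0,0,0,0,0],[-0.006,0.032,0,0,0,0,0],[-0.006,0.032,0,0,0,0,0],[-0.007,0.034,0,0,0,0,0],[-0.007,0.034,0,0,0,0,0],[-0.007,0.034,0,0,0,0,0],[-0.007,0.034,0,0,0,0,0]])

```text
t: 8.75
eef_pos: [0.5612, 0.1331, 0.1939]
tool_rot: [-0.001, 0.789, 0.615, -0.001]
contact_force: [1.0, 0.1, 0.0]
gripper_width: 0.384
grasp_force: 29.8
```

jog_arm(deltas=[[-0.007,0.034,0,0,0,0,0],[-0.007,0.034,0,0,0,0,0],[-0.007,0.034,0,0,0,0,0],[-0.007,0.034,0,0,0,0,0],[-0.007,0.034,0,0,0,0,0],[-0.0065,0.034,0,0,0,0,0],[-0.005,0.03,0,0,0,0,0],[-0.003,0.016,0,0,0,0,0],[0,0,0,0,0,0,0],[0,0,0,0,0,0,0]])

```text
t: 9.75
eef_pos: [0.5135, 0.3797, 0.1942]
tool_rot: [0.0, 0.789, 0.614, -0.001]
contact_force: [0.1, -0.9, -0.2]
gripper_width: 0.385
grasp_force: 29.8
```

Run:
```python
from h import *; from station import bot
import cv2
c=bot.read_camera("wrist"); a=cv2.resize(c["img"][:,:,::-1],(400,300))
s=bot.read_camera("top"); d=cv2.resize(s["img"][215:327,85:235,::-1],(400,300))
cv2.imwrite("pics/w6.png",cv2.convertScaleAbs(np.hstack([a,d]),alpha=1.7))
print(bot.get_obs()["eef_pos"])
def uv(c,p):
    r=R.from_quat(np.roll(c["attitude"],-1)); q=c["K"]@r.inv().apply(np.array(p)-c["eye"]); return (q[:2]/q[2]).round(1)
y=np.radians(-14.2);ax=np.array([np.cos(y),np.sin(y)]);ay=np.array([-ax[1],ax[0]])
for i,j in ((-1,-1),(1,-1),(1,1),(-1,1)):
    p=np.array([.5039,.3496])+ax*.033*i+ay*.0645*j; print(i,j,uv(c,[*p,.075]),uv(c,[*p,.075])*.625)
```

```text
[0.51446677 0.37865836 0.19458233]
-1 -1 [271.8 338.3] [169.875  211.4375]
1 -1 [349.4 338.3] [218.375  211.4375]
1 1 [354.6 187.2] [221.625 117.   ]
-1 1 [265.9 187.2] [166.1875 117.    ]
```

View pics/w6.png

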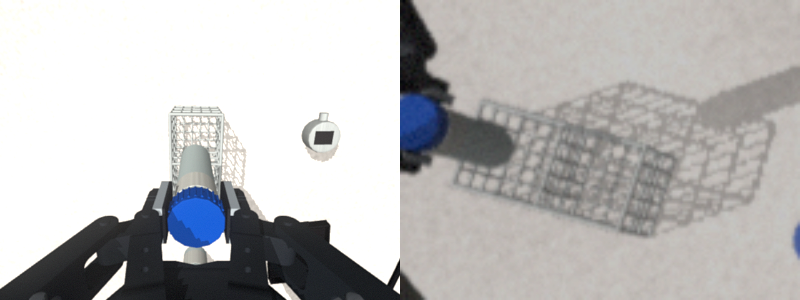

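Tube_a is held upright. The wrist view puts the basket's far rim near row 108 of the half-size view, against 117 predicted. I'll measure that edge numerically.

Run:
```python
from h import *; from station import bot
c=bot.read_camera("wrist"); g=c["img"].astype(float).mean(2)
print("rows",[(r,int(g[r,285:345].mean())) for r in range(155,200)])
print("cols",[(k,int(g[200:225,k].mean())) for k in list(range(258,290))+list(range(340,368))])
for r in(170,175,187): print(r,proj(c,[313,r],.075))
```

```text
rows [(155, 159), (156, 159), (157, 159), (158, 160), (159, 160), (160, 161), (161, 161), (162, 162), (163, 162), (164, 162), (165, 162), (166, 162), (167, 160), (168, 151), (169, 138), (170, 131), (171, 111), (172, 110), (173, 131), (174, 124), (175, 111), (176, 125), (177, 133), (178, 116), (179, 105), (180, 130), (181, 145), (182, 142), (183, 121), (184, 100), (185, 110), (186, 130), (187, 138), (188, 143), (189, 146), (190, 148), (191, 148), (192, 146), (193, 140), (194, 131), (195, 120), (196, 112), (197, 117), (198, 113), (199, 124)]
cols [(258, 156), (259, 157), (260, 158), (261, 159), (262, 160), (263, 160), (264, 160), (265, 161), (266, 160), (267, 152), (268, 138), (269, 138), (270, 138), (271, 123), (272, 100), (273, 102), (274, 108), (275, 99), (276, 108), (277, 107), (278, 99), (279, 111), (280, 107), (281, 114), (282, 131), (283, 138), (284, 135), (285, 133), (286, 133), (287, 140), (288, 145), (289, 147), (340, 134), (341, 134), (342, 135), (343, 121), (344, 114), (345, 103), (346, 107), (347, 112), (348, 112), (349, 116), (350, 113), (351, 123), (352, 138), (353, 140), (354, 125), (355, 108), (356, 122), (357, 136), (358, 141), (359, 141), (360, 138), (361, 129), (362, 123), (363, 125), (364, 132), (365, 138), (366, 141), (367, 145)]
170 [[0.52594491 0.42275961 0.075     ]]
175 [[0.52504046 0.4192238  0.075     ]]
187 [[0.52283923 0.41061849 0.075     ]]
```

Rows 168–187 are the far wall seen from outside. The rim itself sits at about 184–186, within 2 mm of prediction, and its columns match, so I'll lower the tube.

jog_arm(deltas=[[0,0,-0.01,0,0,0,0],[0,0,-0.015,0,0,0,0],[0,0,-0.015,0,0,0,0],[0,0,-0.015,0,0,0,0],[0,0,-0.015,0,0,0,0],[0,0,-0.015,0,0,0,0],[0,0,-0.012,0,0,0,0],[0,0,-0.008,0,0,0,0],[0,0,-0.005,0,0,0,0],[0,0,-0.002,0,0,0,0]])

```text
t: 10.9
eef_pos: [0.5136, 0.381, 0.0826]
tool_rot: [-0.0, 0.789, 0.614, -0.0]
contact_force: [0.4, 0.5, 0.2]
gripper_width: 0.388
grasp_force: 29.8
```

jog_arm(deltas=[[0,0,-0.001,0,0,0,0],[0,0,-0.001,0,0,0,0],[0,0,-0.001,0,0,0,0],[0,0,0,0,0,0,0]])

```text
t: 11.3
eef_pos: [0.5138, 0.3809, 0.0802]
tool_rot: [0.0, 0.789, 0.614, 0.0]
contact_force: [0.2, 0.6, -1.2]
gripper_width: 0.39
grasp_force: 29.8
```

jog_arm(deltas=[[0,0,-0.001,0,0,0,0],[0,0,0,0,0,0,0]])

```text
t: 11.5
eef_pos: [0.514, 0.3815, 0.0799]
tool_rot: [-0.0, 0.789, 0.614, 0.001]
contact_force: [-0.5, -0.7, 5.1]
gripper_width: 0.381
grasp_force: 30.1
```

jog_arm(deltas=[[0,0,-0.001,0,0,0,0],[0,0,0,0,0,0,0]])

```text
t: 11.7
eef_pos: [0.5143, 0.3822, 0.0799]
tool_rot: [-0.0, 0.789, 0.614, 0.001]
contact_force: [-2.9, -0.7, 10.7]
gripper_width: 0.384
grasp_force: 30.5
```

Floor contact. Ease up 1 mm, release, lift.

jog_arm(deltas=[[0,0,0.001,0,0,0,0],[0,0,0,0,0,0,0.45],[0,0,0,0,0,0,0.55],[0,0,0,0,0,0,0.75],[0,0,0,0,0,0,0.8],[0,0,0,0,0,0,0.8],[0,0,0.02,0,0,0,0.8],[0,0,0.035,0,0,0,1],[0,0,0.035,0,0,0,1],[0,0,0.025,0,0,0,1]])

```text
t: 12.7
eef_pos: [0.514, 0.3815, 0.1964]
tool_rot: [-0.0, 0.789, 0.614, 0.001]
contact_force: [-0.2, -0.1, 0.1]
gripper_width: 0.998
grasp_force: 0.0
```

jog_arm(deltas=[[0.0103,-0.0311,0,0,0,0,1],[0.0103,-0.0311,0,0,0,0,1],[0.0103,-0.0311,0,0,0,0,1],[0.0103,-0.0311,0,0,0,0,1],[0.0103,-0.0311,0,0,0,0,1],[0.0103,-0.0311,0,0,0,0,1],[0.0103,-0.0311,0,0,0,0,1],[0.0103,-0.0311,0,0,0,0,1],[0.0103,-0.0311,0,0,0,0,1],[0.0103,-0.0311,0,0,0,0,1]])

```text
t: 13.7
eef_pos: [0.6169, 0.0686, 0.194]
tool_rot: [0.0, 0.789, 0.614, 0.0]
contact_force: [0.1, 0.6, 0.5]
gripper_width: 1.0
grasp_force: 0.0
```

jog_arm(deltas=[[0.0103,-0.0311,0,0,0,0,1],[0.0103,-0.0311,0,0,0,0,1],[0.0103,-0.0311,-0.01,0,0,0,1],[0.0103,-0.0311,-0.015,0,0,0,1],[0.0103,-0.0311,-0.015,0,0,0,1],[0,0,0,0,0,0,1],[0,0,0,0,0,0,1]])

```text
t: 14.4
eef_pos: [0.6677, -0.0865, 0.1532]
tool_rot: [-0.001, 0.79, 0.613, -0.0]
contact_force: [-0.3, 0.4, -0.7]
gripper_width: 1.003
grasp_force: 0.0
```

Run:
```python
from h import *; from station import bot
print(bot.get_obs()["eef_pos"])
c=bot.read_camera("wrist")
for b in blue(c):
    x,y,w,h=b[0]; print(b,proj(c,[x+w/2,y+h/2],.119).round(4))
t=bot.read_camera("top")
for b in blue(t): print(b,proj(t,b[1],.118).round(4),proj(t,b[1],.068).round(4))
```

```text
[ 0.66773124 -0.08646717  0.15317906]
(array([283, 237,  63,  63], dtype=int32), array([314.1, 268.7])) [[ 0.6693 -0.0842  0.119 ]]
(array([233, 293,  23,  23], dtype=int32), array([243.9, 304.1])) [[0.4495 0.1413 0.118 ]] [[0.4523 0.1496 0.068 ]]
(array([306, 295,  23,  23], dtype=int32), array([317. , 306.2])) [[0.4463 0.0069 0.118 ]] [[0.4489 0.0073 0.068 ]]
```

jog_arm(deltas=[[0.001,0.002,-0.015,0,0,0,1],[0,0,-0.015,0,0,0,1],[0,0,-0.015,0,0,0,1],[0,0,-0.015,0,0,0,1],[0,0,-0.01,0,0,0,1],[0,0,-0.005,0,0,0,1],[0,0,0,0,0,0,0.7],[0,0,0,0,0,0,0.5],[0,0,0,0,0,0,0.4]])

```text
t: 15.4
eef_pos: [0.6698, -0.0836, 0.0798]
tool_rot: [0.0, 0.789, 0.614, 0.001]
contact_force: [0.5, 0.1, 0.1]
gripper_width: 0.515
grasp_force: 0.0
```

jog_arm(deltas=[[0,0,0,0,0,0,0.3],[0,0,0,0,0,0,0.2],[0,0,0,0,0,0,0.1],[0,0,0,0,0,0,0],[0,0,0,0,0,0,0],[0,0,0,0,0,0,0]])

```text
t: 16.0
eef_pos: [0.6698, -0.0836, 0.0799]
tool_rot: [0.0, 0.789, 0.614, 0.001]
contact_force: [-0.8, -0.6, 5.8]
gripper_width: 0.39
grasp_force: 29.9
```

jog_arm(deltas=[[0,0,0.005,0,0,0,0],[0,0,0.008,0,0,0,0],[0,0,0.012,0,0,0,0],[0,0,0.015,0,0,0,0],[0,0,0.015,0,0,0,0],[0,0,0.015,0,0,0,0],[0,0,0.015,0,0,0,0],[0,0,0.015,0,0,0,0],[0,0,0.015,0,0,0,0],[0,0,0,0,0,0,0]])

```text
t: 17.0
eef_pos: [0.6707, -0.0835, 0.1971]
tool_rot: [0.002, 0.789, 0.614, 0.002]
contact_force: [0.2, 0.1, 0.4]
gripper_width: 0.389
grasp_force: 29.8
```

jog_arm(deltas=[[-0.0061,0.0145,0,0,0,0,0],[-0.0122,0.0289,0,0,0,0,0],[-0.0122,0.0289,0,0,0,0,0],[-0.0122,0.0289,0,0,0,0,0],[-0.0122,0.0289,0,0,0,0,0],[-0.0122,0.0289,0,0,0,0,0],[-0.0122,0.0289,0,0,0,0,0],[-0.0122,0.0289,0,0,0,0,0],[-0.0122,0.0289,0,0,0,0,0],[-0.0122,0.0289,0,0,0,0,0]])

```text
t: 18.0
eef_pos: [0.5509, 0.1928, 0.1929]
tool_rot: [-0.0, 0.789, 0.615, -0.001]
contact_force: [1.0, 0.7, -0.6]
gripper_width: 0.386
grasp_force: 29.9
```

jog_arm(deltas=[[-0.0122,0.0289,0,0,0,0,0],[-0.0122,0.0289,0,0,0,0,0],[-0.0122,0.0289,0,0,0,0,0],[-0.0122,0.0289,0,0,0,0,0],[-0.0061,0.0145,0,0,0,0,0],[0,0,0,0,0,0,0],[0,0,0,0,0,0,0]])

```text
t: 18.7
eef_pos: [0.4984, 0.32, 0.1934]
tool_rot: [0.0, 0.789, 0.614, -0.001]
contact_force: [0.3, -0.3, -0.9]
gripper_width: 0.387
grasp_force: 29.9
```

Run:
```python
from h import *; from station import bot
import cv2
print(bot.get_obs()["eef_pos"])
c=bot.read_camera("wrist"); a=cv2.resize(c["img"][:,:,::-1],(400,300))
s=bot.read_camera("scene"); d=cv2.resize(s["img"][120:240,320:480,::-1],(400,300))
cv2.imwrite("pics/w7.png",cv2.convertScaleAbs(np.hstack([a,d]),alpha=1.7))
```

```text
[0.49837191 0.31999483 0.19338561]
```

View pics/w7.png

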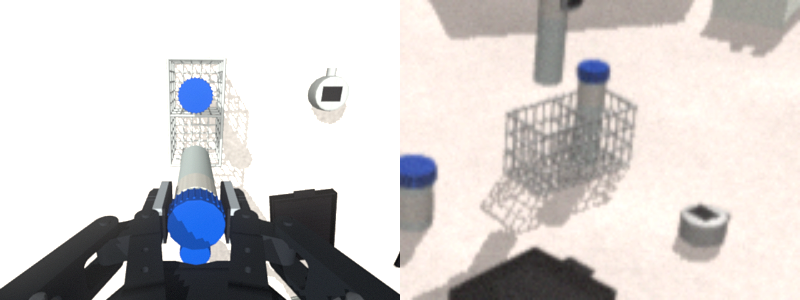

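Tube_a stands centred in the far bay at (196,96), and tube_b hangs over the near bay. Lower it.

jog_arm(deltas=[[0,0,-0.01,0,0,0,0],[0,0,-0.015,0,0,0,0],[0,0,-0.015,0,0,0,0],[0,0,-0.015,0,0,0,0],[0,0,-0.015,0,0,0,0],[0,0,-0.015,0,0,0,0],[0,0,-0.012,0,0,0,0],[0,0,-0.008,0,0,0,0],[0,0,-0.006,0,0,0,0],[0,0,-0.002,0,0,0,0]])

```text
t: 19.8
eef_pos: [0.4983, 0.3211, 0.0805]
tool_rot: [-0.0, 0.789, 0.614, -0.0]
contact_force: [-0.9, -0.5, -0.9]
gripper_width: 0.382
grasp_force: 29.9
```

jog_arm(deltas=[[0,0,-0.001,0,0,0,0],[0,0,-0.001,0,0,0,0],[0,0,-0.001,0,0,0,0],[0,0,0,0,0,0,0]])

```text
t: 20.2
eef_pos: [0.4988, 0.3217, 0.0789]
tool_rot: [0.0, 0.789, 0.614, 0.001]
contact_force: [0.6, -0.8, 4.2]
gripper_width: 0.387
grasp_force: 30.1
```

jog_arm(deltas=[[0,0,0.0005,0,0,0,0],[0,0,0,0,0,0,0.45],[0,0,0,0,0,0,0.55],[0,0,0,0,0,0,0.75],[0,0,0,0,0,0,0.8],[0,0,0,0,0,0,0.8],[0,0,0.02,0,0,0,0.8],[0,0,0.035,0,0,0,1],[0,0,0.035,0,0,0,1],[0,0,0.0255,0,0,0,1]])

```text
t: 21.2
eef_pos: [0.4987, 0.3216, 0.1963]
tool_rot: [-0.0, 0.789, 0.614, 0.001]
contact_force: [0.2, 0.9, 0.1]
gripper_width: 1.003
grasp_force: 0.0
```

jog_arm(deltas=[[-0.0057,-0.0214,0,0,0,0.079,1],[-0.0057,-0.0214,0,0,0,0.079,1],[-0.0057,-0.0214,0,0,0,0.079,1],[-0.0057,-0.0214,-0.01,0,0,0.079,1],[-0.0057,-0.0214,-0.02,0,0,0.079,1],[-0.0057,-0.0214,-0.02,0,0,0.079,1],[-0.0057,-0.0214,-0.02,0,0,0.079,1],[-0.0057,-0.0214,-0.02,0,0,0.079,1],[0,0,0,0,0,0,1],[0,0,0,0,0,0,1]])

```text
t: 22.2
eef_pos: [0.4528, 0.15, 0.1041]
tool_rot: [-0.0, 0.56, 0.828, 0.0]
contact_force: [0.6, 1.0, 0.8]
gripper_width: 0.999
grasp_force: 0.0
```

Run:
```python
from h import *; from station import bot
import cv2
o=bot.get_obs();print(o["eef_pos"],o["tool_rot"])
c=bot.read_camera("wrist"); cv2.imwrite("pics/w8.png",c["img"][:,:,::-1])
for b in blue(c):
    x,y,w,h=b[0]; print(b,proj(c,[x+w/2,y+h/2],.068).round(4))
```

```text
[0.45280909 0.14995401 0.10407884] [-2.10255630e-04  5.59995672e-01  8.28495505e-01  2.63035040e-05]
(array([275, 222,  84,  83], dtype=int32), array([316.2, 263.6])) [[0.4541 0.155  0.068 ]]
(array([207, 410,  34,  29], dtype=int32), array([221.6, 425.2])) [[0.4404 0.0306 0.068 ]]
```

jog_arm(deltas=[[0.001,0.003,-0.015,0,0,0,1],[0,0,-0.015,0,0,0,1],[0,0,-0.015,0,0,0,1],[0,0,-0.012,0,0,0,1],[0,0,-0.008,0,0,0,1],[0,0,-0.004,0,0,0,1],[0,0,0,0,0,0,0.8],[0,0,0,0,0,0,0.65],[0,0,0,0,0,0,0.55]])

```text
t: 23.15
eef_pos: [0.4541, 0.1531, 0.0355]
tool_rot: [0.0, 0.559, 0.829, 0.0]
contact_force: [-0.6, -0.2, 0.4]
gripper_width: 0.549
grasp_force: 0.3
```

jog_arm(deltas=[[0,0,0,0,0,0,0.45],[0,0,0,0,0,0,0.35],[0,0,0,0,0,0,0.2],[0,0,0,0,0,0,0.1],[0,0,0,0,0,0,0.1],[0,0,0,0,0,0,0.1]])

```text
t: 23.75
eef_pos: [0.4541, 0.1531, 0.0356]
tool_rot: [0.0, 0.559, 0.829, 0.0]
contact_force: [-1.3, -1.0, 6.8]
gripper_width: 0.522
grasp_force: 30.2
```

jog_arm(deltas=[[0,0,0.005,0,0,0,0],[0,0,0.01,0,0,0,0],[0,0,0.015,0,0,0,0],[0,0,0.02,0,0,0,0],[0,0,0.02,0,0,0,0],[0,0,0.02,0,0,0,0],[0,0,0.01,0,0,0,0],[0,0,0,0,0,0,0]])

```text
t: 24.55
eef_pos: [0.4547, 0.1532, 0.1365]
tool_rot: [0.001, 0.559, 0.829, 0.001]
contact_force: [0.1, 0.6, -2.1]
gripper_width: 0.531
grasp_force: 30.8
```

jog_arm(deltas=[[0.0016,-0.0149,0,0,0,0,0],[0.0031,-0.0298,0,0,0,0,0],[0.0031,-0.0298,0,0,0,0,0],[0.0031,-0.0298,0,0,0,0,0],[0.0031,-0.0298,0,0,0,0,0],[0.0031,-0.0298,0,0,0,0,0],[0.0031,-0.0298,0,0,0,0,0],[0.0031,-0.0298,0,0,0,0,0],[0.0031,-0.0298,0,0,0,0,0],[0.0031,-0.0298,0,0,0,0,0]])

```text
t: 25.55
eef_pos: [0.4825, -0.1314, 0.134]
tool_rot: [-0.001, 0.559, 0.829, -0.0]
contact_force: [0.0, -0.7, -0.3]
gripper_width: 0.525
grasp_force: 30.8
```

jog_arm(deltas=[[0.0031,-0.0298,0,0,0,0,0],[0.0031,-0.0298,0,0,0,0,0],[0.0031,-0.0298,0,0,0,0,0],[0.0031,-0.0298,0,0,0,0,0],[0.0031,-0.0298,0,0,0,0,0],[0.0031,-0.0298,0,0,0,0,0],[0.0031,-0.0298,0,0,0,0,0],[0.0031,-0.0298,0,0,0,0,0],[0.0031,-0.0298,0,0,0,0,0],[0.0016,-0.0149,0,0,0,0,0]])

```text
t: 26.55
eef_pos: [0.5114, -0.4161, 0.1334]
tool_rot: [-0.001, 0.56, 0.828, -0.001]
contact_force: [-0.9, -0.5, -0.8]
gripper_width: 0.528
grasp_force: 30.8
```

jog_arm(deltas=[[0,0,0,0,0,0,0],[0,0,0,0,0,0,0]])

```text
t: 26.75
eef_pos: [0.5127, -0.4115, 0.1342]
tool_rot: [-0.001, 0.559, 0.829, 0.001]
contact_force: [0.8, 1.1, -1.1]
gripper_width: 0.526
grasp_force: 30.8
```

Run:
```python
from h import *; from station import bot
import cv2
o=bot.get_obs();print(o["eef_pos"],o["tool_rot"],o["grasp_force"])
c=bot.read_camera("wrist"); im=cv2.convertScaleAbs(c["img"][:,:,::-1],alpha=1.3)
r=R.from_quat(np.roll(c["attitude"],-1))
y=np.radians(22);ax=np.array([np.cos(y),np.sin(y)]);ay=np.array([-ax[1],ax[0]])
P=[]
for i,j in ((-1,-1),(1,-1),(1,1),(-1,1)):
    p=np.array([.4961,-.3786])+ax*.053*i+ay*.083*j; q=c["K"]@r.inv().apply(np.array([*p,.027])-c["eye"]); P.append(q[:2]/q[2])
cv2.polylines(im,[np.int32(P)],True,(0,0,255),1); print(np.round(P))
cv2.imwrite("pics/w9.png",im)
```

```text
[ 0.51273484 -0.4114819   0.13422075] [-8.74625102e-04  5.58780260e-01  8.29315115e-01  5.43665597e-04] 30.81893742084503
[[240. 291.]
 [376. 291.]
 [390.  55.]
 [224.  55.]]
```

View pics/w9.png

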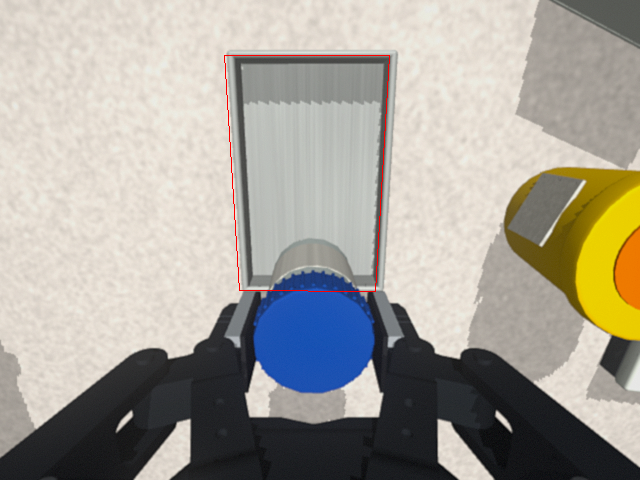

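The tray outline is about 5 px (3 mm) from the drawn prediction, most of it covered by my shift, and the jar is well placed over the near half. Lower it.

jog_arm(deltas=[[0,0,-0.01,0,0,0,0],[0,0,-0.015,0,0,0,0],[0,0,-0.015,0,0,0,0],[0,0,-0.015,0,0,0,0],[0,0,-0.015,0,0,0,0],[0,0,-0.011,0,0,0,0],[0,0,-0.008,0,0,0,0],[0,0,-0.005,0,0,0,0],[0,0,-0.002,0,0,0,0],[0,0,0,0,0,0,0]])

```text
t: 27.8
eef_pos: [0.513, -0.4136, 0.0394]
tool_rot: [0.0, 0.559, 0.829, -0.0]
contact_force: [0.1, -0.3, -1.9]
gripper_width: 0.529
grasp_force: 30.9
```

jog_arm(deltas=[[0,0,-0.001,0,0,0,0],[0,0,-0.0005,0,0,0,0],[0,0,0,0,0,0,0]])

```text
t: 28.1
eef_pos: [0.5134, -0.4138, 0.0387]
tool_rot: [0.001, 0.559, 0.829, -0.0]
contact_force: [-0.5, 0.1, 5.0]
gripper_width: 0.528
grasp_force: 31.4
```

jog_arm(deltas=[[0,0,0.0005,0,0,0,0.3],[0,0,0,0,0,0,0.58],[0,0,0,0,0,0,0.7],[0,0,0,0,0,0,0.9],[0,0,0,0,0,0,1],[0,0,0,0,0,0,1],[0,0,0.02,0,0,0,1],[0,0,0.03,0,0,0,1],[0,0,0.03,0,0,0,1],[0,0,0.016,0,0,0,1]])

```text
t: 29.1
eef_pos: [0.5139, -0.4138, 0.1366]
tool_rot: [0.002, 0.559, 0.829, 0.0]
contact_force: [0.5, 0.3, -0.1]
gripper_width: 1.002
grasp_force: 0.0
```

jog_arm(deltas=[[-0.0045,0.0303,0,0,0,0,1],[-0.0045,0.0303,0,0,0,0,1],[-0.0045,0.0303,0,0,0,0,1],[-0.0045,0.0303,0,0,0,0,1],[-0.0045,0.0303,0,0,0,0,1],[-0.0045,0.0303,0,0,0,0,1],[-0.0045,0.0303,0,0,0,0,1],[-0.0045,0.0303,0,0,0,0,1],[-0.0045,0.0303,0,0,0,0,1],[-0.0045,0.0303,0,0,0,0,1]])

```text
t: 30.1
eef_pos: [0.4672, -0.1091, 0.1338]
tool_rot: [-0.0, 0.559, 0.829, -0.0]
contact_force: [0.7, -0.3, 0.7]
gripper_width: 1.001
grasp_force: 0.0
```

jog_arm(deltas=[[-0.0045,0.0303,0,0,0,0,1],[-0.0045,0.0303,-0.01,0,0,0,1],[-0.0045,0.0303,-0.01,0,0,0,1],[-0.0045,0.0303,-0.01,0,0,0,1],[0,0,0,0,0,0,1],[0,0,0,0,0,0,1]])

```text
t: 30.7
eef_pos: [0.4494, 0.0114, 0.1037]
tool_rot: [-0.0, 0.558, 0.83, -0.0]
contact_force: [-0.1, -0.2, 1.2]
gripper_width: 0.999
grasp_force: 0.0
```

Run:
```python
from h import *; from station import bot
o=bot.get_obs();print(o["eef_pos"],o["tool_rot"])
c=bot.read_camera("wrist")
for b in blue(c):
    x,y,w,h=b[0]; print(b,proj(c,[x+w/2,y+h/2],.068).round(4))
t=bot.read_camera("top")
for b in blue(t): print(b,proj(t,b[1],.071).round(4))
```

```text
[0.44936039 0.01138993 0.10368674] [-3.52868198e-04  5.58347928e-01  8.29606780e-01 -2.38900618e-04]
(array([272, 228,  84,  83], dtype=int32), array([313.5, 269.7])) [[0.4504 0.0127 0.068 ]]
(array([202, 355,  79,  63], dtype=int32), array([248.3, 372.9])) [[ 0.4383 -0.0758  0.068 ]]
(array([520, 265,  24,  22], dtype=int32), array([531.7, 276. ])) [[ 0.5103 -0.4172  0.071 ]]
```

jog_arm(deltas=[[0,0.001,-0.015,0,0,0,1],[0,0,-0.015,0,0,0,1],[0,0,-0.015,0,0,0,1],[0,0,-0.012,0,0,0,1],[0,0,-0.008,0,0,0,1],[0,0,-0.004,0,0,0,1],[0,0,0,0,0,0,0.8],[0,0,0,0,0,0,0.65],[0,0,0,0,0,0,0.55]])

```text
t: 31.7
eef_pos: [0.4501, 0.0119, 0.0355]
tool_rot: [0.0, 0.559, 0.829, 0.0]
contact_force: [0.3, -0.3, 0.6]
gripper_width: 0.55
grasp_force: 0.3
```

jog_arm(deltas=[[0,0,0,0,0,0,0.45],[0,0,0,0,0,0,0.35],[0,0,0,0,0,0,0.2],[0,0,0,0,0,0,0.1],[0,0,0,0,0,0,0.1],[0,0,0,0,0,0,0.1]])

```text
t: 32.3
eef_pos: [0.4501, 0.0119, 0.0356]
tool_rot: [0.0, 0.559, 0.829, 0.0]
contact_force: [-1.5, 0.6, 6.0]
gripper_width: 0.529
grasp_force: 30.1
```

jog_arm(deltas=[[0,0,0.005,0,0,0,0],[0,0,0.01,0,0,0,0],[0,0,0.015,0,0,0,0],[0,0,0.02,0,0,0,0],[0,0,0.02,0,0,0,0],[0,0,0.02,0,0,0,0],[0,0,0.01,0,0,0,0],[0,0,0,0,0,0,0]])

```text
t: 33.1
eef_pos: [0.4507, 0.0119, 0.1364]
tool_rot: [0.001, 0.559, 0.829, 0.001]
contact_force: [0.6, -0.3, -2.0]
gripper_width: 0.527
grasp_force: 30.8
```

jog_arm(deltas=[[0.0014,-0.0146,0,0,0,0,0],[0.0027,-0.0293,0,0,0,0,0],[0.0027,-0.0293,0,0,0,0,0],[0.0027,-0.0293,0,0,0,0,0],[0.0027,-0.0293,0,0,0,0,0],[0.0027,-0.0293,0,0,0,0,0],[0.0027,-0.0293,0,0,0,0,0],[0.0027,-0.0293,0,0,0,0,0],[0.0027,-0.0293,0,0,0,0,0],[0.0027,-0.0293,0,0,0,0,0]])

```text
t: 34.1
eef_pos: [0.4747, -0.2673, 0.1338]
tool_rot: [-0.001, 0.559, 0.829, -0.0]
contact_force: [1.1, 0.2, -1.3]
gripper_width: 0.529
grasp_force: 30.8
```

jog_arm(deltas=[[0.0027,-0.0293,0,0,0,0,0],[0.0027,-0.0293,0,0,0,0,0],[0.0014,-0.0146,0,0,0,0,0],[0,0,0,0,0,0,0],[0,0,0,0,0,0,0]])

```text
t: 34.6
eef_pos: [0.4821, -0.3379, 0.1343]
tool_rot: [-0.001, 0.559, 0.829, 0.0]
contact_force: [0.6, 1.4, -1.1]
gripper_width: 0.526
grasp_force: 30.8
```

jog_arm(deltas=[[0,0,-0.01,0,0,0,0],[0,0,-0.015,0,0,0,0],[0,0,-0.015,0,0,0,0],[0,0,-0.015,0,0,0,0],[0,0,-0.015,0,0,0,0],[0,0,-0.011,0,0,0,0],[0,0,-0.008,0,0,0,0],[0,0,-0.005,0,0,0,0],[0,0,-0.002,0,0,0,0],[0,0,0,0,0,0,0]])

```text
t: 35.6
eef_pos: [0.4825, -0.3398, 0.0393]
tool_rot: [0.0, 0.559, 0.829, -0.0]
contact_force: [-0.3, -0.3, -1.6]
gripper_width: 0.526
grasp_force: 30.9
```

jog_arm(deltas=[[0,0,-0.001,0,0,0,0],[0,0,-0.0005,0,0,0,0],[0,0,0,0,0,0,0]])

```text
t: 35.9
eef_pos: [0.4828, -0.3401, 0.0387]
tool_rot: [0.001, 0.559, 0.829, -0.0]
contact_force: [-1.1, 0.0, 5.1]
gripper_width: 0.525
grasp_force: 31.4
```

jog_arm(deltas=[[0,0,0.0005,0,0,0,0.3],[0,0,0,0,0,0,0.58],[0,0,0,0,0,0,0.7],[0,0,0,0,0,0,0.9],[0,0,0,0,0,0,1],[0,0,0,0,0,0,1],[0,0,0.02,0,0,0,1],[0,0,0.03,0,0,0,1],[0,0,0.03,0,0,0,1],[0,0,0.016,0,0,0,1]])

```text
t: 36.9
eef_pos: [0.4834, -0.3401, 0.1364]
tool_rot: [0.002, 0.559, 0.829, 0.0]
contact_force: [0.3, 0.1, -0.4]
gripper_width: 0.999
grasp_force: 0.0
```

jog_arm(deltas=[[-0.0059,0.029,0,0,0,-0.0836,1],[-0.0059,0.029,0,0,0,-0.0836,1],[-0.0059,0.029,0,0,0,-0.0836,1],[-0.0059,0.029,0,0,0,-0.0836,1],[-0.0059,0.029,-0.01,0,0,-0.0836,1],[-0.0059,0.029,-0.02,0,0,-0.0836,1],[-0.0059,0.029,-0.02,0,0,-0.0836,1],[0,0,0,0,0,0,1],[0,0,0,0,0,0,1]])

```text
t: 37.8
eef_pos: [0.4405, -0.136, 0.0836]
tool_rot: [-0.0, 0.774, 0.634, -0.0]
contact_force: [-0.0, 0.9, 0.3]
gripper_width: 0.997
grasp_force: 0.0
```

Run:
```python
from h import *; from station import bot
import cv2
o=bot.get_obs();print(o["eef_pos"],o["tool_rot"])
c=bot.read_camera("wrist"); im=cv2.convertScaleAbs(c["img"][:,:,::-1],alpha=1.3)
r=R.from_quat(np.roll(c["attitude"],-1))
y=np.radians(-11.5);ax=np.array([np.cos(y),np.sin(y)]);ay=np.array([-ax[1],ax[0]])
P=[]
for i,j in ((-1,-1),(1,-1),(1,1),(-1,1)):
    p=np.array([.442,-.137])+ax*.016*i+ay*.042*j; q=c["K"]@r.inv().apply(np.array([*p,.018])-c["eye"]); P.append(q[:2]/q[2])
cv2.polylines(im,[np.int32(P)],True,(0,0,255),1); print(np.round(P))
cv2.imwrite("pics/w10.png",im)
t=bot.read_camera("top")
for b in blue(t): print(b,proj(t,b[1],.071).round(4))
```

```text
[ 0.44054014 -0.13600535  0.0835551 ] [-4.95830458e-04  7.73704757e-01  6.33546000e-01 -4.09755335e-04]
[[291. 314.]
 [339. 314.]
 [342. 188.]
 [289. 188.]]
(array([522, 265,  22,  22], dtype=int32), array([532.1, 276.3])) [[ 0.5097 -0.418   0.071 ]]
```

View pics/w10.png

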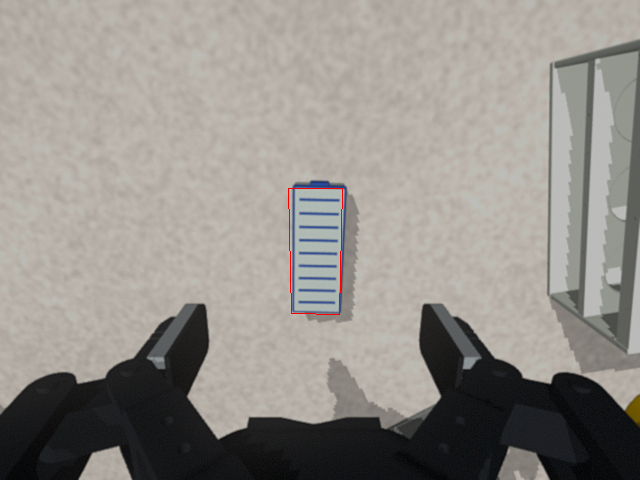

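The mailer lies within 1 mm of the drawn outline, centred at column 317. Descend so the tips end about 6 mm above the bench.

jog_arm(deltas=[[0.001,0,-0.015,0,0,0,1],[0,0,-0.02,0,0,0,1],[0,0,-0.02,0,0,0,1],[0,0,-0.015,0,0,0,0.8],[0,0,-0.01,0,0,0,0.6],[0,0,-0.006,0,0,0,0.55],[0,0,0,0,0,0,0.5],[0,0,0,0,0,0,0.45]])

```text
t: 38.7
eef_pos: [0.4424, -0.1369, -0.0016]
tool_rot: [0.0, 0.775, 0.632, 0.0]
contact_force: [-0.1, -0.4, 0.4]
gripper_width: 0.451
grasp_force: 0.0
```

jog_arm(deltas=[[0,0,0,0,0,0,0.4],[0,0,0,0,0,0,0.3],[0,0,0,0,0,0,0.2],[0,0,0,0,0,0,0.1],[0,0,0,0,0,0,0.1],[0,0,0,0,0,0,0.1]], newtons=25)

```text
t: 39.3
eef_pos: [0.4425, -0.1368, -0.0012]
tool_rot: [0.001, 0.775, 0.632, 0.0]
contact_force: [-0.3, -1.1, 7.2]
gripper_width: 0.373
grasp_force: 25.3
```

jog_arm(deltas=[[0,0,0.005,0,0,0,0],[0,0,0.01,0,0,0,0],[0,0,0.015,0,0,0,0],[0,0,0.02,0,0,0,0],[0,0,0.02,0,0,0,0],[0,0,0.02,0,0,0,0],[0,0,0.01,0,0,0,0],[0,0,0,0,0,0,0]])

```text
t: 40.1
eef_pos: [0.4429, -0.1369, 0.0995]
tool_rot: [0.001, 0.775, 0.632, 0.001]
contact_force: [0.1, -0.4, 0.8]
gripper_width: 0.364
grasp_force: 24.9
```

jog_arm(deltas=[[0.0087,0.0114,0,0,0,0.0094,0],[0.0174,0.0228,0,0,0,0.0094,0],[0.0174,0.0228,0,0,0,0.0094,0],[0.0174,0.0228,0,0,0,0.0094,0],[0.0174,0.0228,0,0,0,0.0094,0],[0.0174,0.0228,0,0,0,0.0094,0],[0.0174,0.0228,0,0,0,0.0094,0],[0.0174,0.0228,0,0,0,0.0094,0],[0.0174,0.0228,0,0,0,0.0094,0],[0.0174,0.0228,0,0,0,0.0094,0]])

```text
t: 41.1
eef_pos: [0.6072, 0.0824, 0.0963]
tool_rot: [-0.001, 0.743, 0.669, -0.001]
contact_force: [0.0, -1.2, -0.4]
gripper_width: 0.366
grasp_force: 24.9
```

jog_arm(deltas=[[0.0174,0.0228,0,0,0,0,0],[0.0087,0.0114,0,0,0,0,0],[0,0,-0.015,0,0,0,0],[0,0,-0.02,0,0,0,0],[0,0,-0.015,0,0,0,0],[0,0,0,0,0,0,0],[0,0,0,0,0,0,0]])

```text
t: 41.8
eef_pos: [0.6327, 0.1133, 0.0474]
tool_rot: [-0.0, 0.744, 0.668, -0.001]
contact_force: [0.2, -0.3, -0.7]
gripper_width: 0.369
grasp_force: 24.9
```

Run:
```python
from h import *; from station import bot
import cv2
o=bot.get_obs();print(o["eef_pos"],o["tool_rot"],o["grasp_force"])
c=bot.read_camera("wrist"); g=c["img"].astype(int)
dark=(g.max(2)<60).astype(np.uint8)
r=R.from_quat(np.roll(c["attitude"],-1))
y=np.radians(-6.1);ax=np.array([np.cos(y),np.sin(y)]);ay=np.array([-ax[1],ax[0]])
for i,j in ((-1,-1),(1,-1),(1,1),(-1,1)):
    p=np.array([.634,.114])+ax*.053*i+ay*.059*j; q=c["K"]@r.inv().apply(np.array([*p,.015])-c["eye"]); print(i,j,(q[:2]/q[2]).round(0))
for row in range(120,290,15):
    k=np.flatnonzero(dark[row]); print(row,len(k),(k.min(),k.max()) if len(k) else "")
for col in(260,350): print(col,np.flatnonzero(dark[:,col])[:3])
t=bot.read_camera("top")
i=t["img"].astype(int); m=(i[:,:,2]>i[:,:,0]+30).astype(np.uint8); n,l,s,ce=cv2.connectedComponentsWithStats(m)
for k in range(1,n):
    if s[k,4]>40: print(s[k],ce[k].round(1),proj(t,ce[k],.071).round(3),proj(t,ce[k],.118).round(3))
```

```text
[0.63271238 0.11332172 0.04737057] [-2.49140919e-04  7.44224520e-01  6.67929083e-01 -7.36171255e-04] 24.892790615558624
-1 -1 [225. 365.]
1 -1 [404. 365.]
1 1 [422. 162.]
-1 1 [207. 162.]
120 0 
135 0 
150 67 (np.int64(286), np.int64(352))
165 211 (np.int64(214), np.int64(424))
180 209 (np.int64(215), np.int64(423))
195 206 (np.int64(216), np.int64(421))
210 176 (np.int64(217), np.int64(420))
225 114 (np.int64(218), np.int64(419))
240 112 (np.int64(220), np.int64(417))
255 111 (np.int64(221), np.int64(416))
270 108 (np.int64(222), np.int64(414))
285 108 (np.int64(223), np.int64(413))
260 [156 157 158]
350 [136 137 138]
[109 261  19  19 263] [118.2 270.1] [[0.517 0.397 0.071]] [[0.511 0.376 0.118]]
[519 264  25  23 456] [531.  275.4] [[ 0.511 -0.416  0.071]] [[ 0.506 -0.394  0.118]]
[141 270  19  18 262] [150.3 278.6] [[0.501 0.333 0.071]] [[0.495 0.316 0.118]]
[484 279  25  23 441] [495.8 290.2] [[ 0.482 -0.344  0.071]] [[ 0.478 -0.326  0.118]]
```

Both tubes and both jars stand where intended, and the slide tray is aligned. Lower the mailer.

jog_arm(deltas=[[0.002,0.002,-0.01,0,0,0,0],[0,0,-0.012,0,0,0,0],[0,0,-0.012,0,0,0,0],[0,0,-0.007,0,0,0,0],[0,0,-0.004,0,0,0,0],[0,0,-0.001,0,0,0,0],[0,0,0,0,0,0,0]])

```text
t: 42.6
eef_pos: [0.6353, 0.1163, 0.0019]
tool_rot: [-0.0, 0.744, 0.668, -0.0]
contact_force: [0.0, 0.2, 0.2]
gripper_width: 0.368
grasp_force: 24.8
```

jog_arm(deltas=[[0,0,-0.001,0,0,0,0],[0,0,-0.0005,0,0,0,0],[0,0,0,0,0,0,0]])

```text
t: 42.9
eef_pos: [0.6355, 0.1163, 0.0018]
tool_rot: [0.0, 0.744, 0.668, -0.0]
contact_force: [-4.0, -1.0, 9.7]
gripper_width: 0.371
grasp_force: 26.0
```

jog_arm(deltas=[[0,0,0.001,0,0,0,0.3],[0,0,0,0,0,0,0.43],[0,0,0,0,0,0,0.5],[0,0,0,0,0,0,0.55],[0,0,0,0,0,0,0.55],[0,0,0.02,0,0,0,0.55],[0,0,0.04,0,0,0,0.55],[0,0,0.04,0,0,0,1],[0,0,0.04,0,0,0,1],[0,0,0.03,0,0,0,1]])

```text
t: 43.9
eef_pos: [0.636, 0.1165, 0.1743]
tool_rot: [0.001, 0.744, 0.668, 0.001]
contact_force: [0.3, 0.2, -0.6]
gripper_width: 0.993
grasp_force: 0.0
```

jog_arm(deltas=[[0,-0.03,0,0,0,0,1],[0,-0.03,0,0,0,0,1],[0,-0.03,0,0,0,0,1],[0,-0.03,0,0,0,0,1],[0,-0.03,0,0,0,0,1],[0,0,0,0,0,0,1],[0,0,0,0,0,0,1]])

```text
t: 44.6
eef_pos: [0.6352, -0.0347, 0.1713]
tool_rot: [-0.0, 0.745, 0.668, -0.0]
contact_force: [-0.1, 0.7, 0.6]
gripper_width: 0.999
grasp_force: 0.0
```

Run:
```python
from h import *; from station import bot
import cv2
o=bot.get_obs();print(o["eef_pos"],o["contact_force"],o["t"])
t=bot.read_camera("top"); i=t["img"].astype(int)
for nm,m in (("blue",i[:,:,2]>i[:,:,0]+30),("yellow",i[:,:,0]>i[:,:,2]+70)):
    n,l,s,ce=cv2.connectedComponentsWithStats(m.astype(np.uint8))
    for k in range(1,n):
        if s[k,4]>40: print(nm,s[k],ce[k].round(1))
b=(i[185:260,230:310].mean(2)>60).astype(np.uint8)
b[:, :]*=1
n,l,s,ce=cv2.connectedComponentsWithStats(b)
for k in range(1,n):
    if s[k,4]>40:
        pts=np.argwhere(l==k)[:,::-1]+[230,185]; rc=cv2.minAreaRect(pts.astype(np.float32)); print("bright",s[k][4],rc,proj(t,rc[0],.021).round(3))
```

```text
[ 0.63523778 -0.03465276  0.17134005] [-0.08418311  0.66898034  0.64471997] 44.6
blue [109 261  19  19 265] [118.2 270.1]
blue [519 264  25  23 455] [530.9 275.4]
blue [141 270  19  18 264] [150.3 278.6]
yellow [ 467  172   49   37 1158] [493.  191.9]
bright 3193 ((269.5, 222.0), (74.0, 79.0), 90.0) [[0.628 0.11  0.021]]
bright 668 ((266.9432373046875, 219.42576599121094), (40.442100524902344, 16.71870994567871), 7.594643592834473) [[0.634 0.115 0.021]]
```

```bash
python3 -c "
from station import bot
print(bot.hand_in())"
```

```text
the job is handed in; nothing more can be done
None
```

The job is handed in at 44.6 s of the 144 s allowed: one tube stands in each basket bay, both jars stand in the steel tray and the mailer lies flat in the slide tray, all confirmed by camera after placing; I never touched the sharps tub, but the arm partly hid it in the last top view.

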